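Lock the titration cell and hold its sampling lid open

TASK

A colleague is about to add a weighed solid to the titrator's cell. First turn the cell's lock ring clockwise (seen from above) until its thumb grip stands fully home at the locked mark, the solid dot, so that the vessel cannot come up with the lid; then take the sampling lid by its bow handle, open it to about 60 degrees and finish holding it there with the gripper, for it springs shut if let go. Leave the weighing bottle, the reagent bottle and the blue carton where they are.

Things in the scene. Friction and masses are not known exactly. Their poses are not given: they have to be found in the camera images.
- titrator: bench titrator, cream housing on a dark base strip, 300 mm deep (x), 400 mm wide (y), deck 120 mm above the counter; fixed, but at a new place and yaw each time. Origin: centre of its underside; own x points to its back, y to its left. A sloped screen block rises 50 mm above the deck on its left half; the round cell with lock ring and lid stands on its right half
- cell_axis (a point): point on the vertical axis of cell and lock ring, at deck height (titrator frame: x -20, y -90, z 120 mm). Glass vessel 96 mm across, light grey head 112 mm across, its top 42 mm above the deck; two electrodes on the head, 26 mm behind the axis and 40 mm to either side, reach 80 mm above the deck
- lock_ring (a joint): turn of the grey lock ring about the cell axis, rad: 0 = thumb grip at the unlocked mark (open circle on the deck, right of front); grows clockwise seen from above; 1.047 = stop, grip at the locked mark (solid dot on the deck, straight in front of the cell). Starts 0 to 0.3; stays where left; friction about 0.15 N m (under 2 N at the grip)
- lock_grip (a point): centre of the top of the ring's thumb grip: an upright block 24 mm along the radius, 12 mm thick across it, centred 92 mm from the cell axis, top 42 mm above the deck; its lowest 14 mm merge into an 18 mm wide arm to the ring (140 mm across, 18 mm high). Moves with the ring
- port_lid (a joint): opening angle of the sampling lid, rad: 0 = closed, up to 1.75; 60 degrees = 1.047. The lid is a white disc 72 mm across, 8 mm thick, over the port on the cell head, with a steel bow handle. Spring and weight close it: torque under 0.16 N m, about 1.5 N at the handle when closed, 2 N at 60 degrees
- hinge_axis (a point): point on the lid's hinge line, which is level and runs along the titrator's y, behind the port (own x 6, y -90, z 172 mm in the titrator's frame). The lid's front edge swings up and back, towards the titrator's own +x
- lid_bar (a point): middle of the bar of the lid's bow handle: a steel round bar 9 mm thick, parallel to the hinge, straight for 44 mm, on two legs 60 mm apart; 34 mm above the lid's top face. With the lid closed it lies 48 mm in front of and 39 mm above the hinge line (211 mm above the counter) and it turns with the lid
- reagent_bottle: bystander: white plastic jar with blue cap, 66 mm across, 140 mm high, on the counter to the right of the titrator; origin at the centre of its underside
- blue_carton: bystander: blue carton 200 x 38 x 32 mm with a white band, lying on the counter left of the titrator; origin at the centre of its underside, long side its x
- weighing_bottle: bystander: small glass weighing bottle with lid, 42 mm across, 52 mm high, standing on the deck in the right rear corner of the titrator; origin at the centre of its underside

How it is judged:
By the outcome, as a careful person would: the job done as asked, in the order asked, and still so for the second after the job is handed in, while the arm keeps its last pose, push and grip.
It also fails if it takes over 53 s, if anything falls off the work surface, if the arm or the gripper's body presses on something with over 40 N, if the wrist force passes 120 N, or if a joint passes its speed limit or range.

ROBOT

A 6-joint arm with a two-finger parallel gripper is mounted at the origin on the work surface. World frame = base frame: x ahead of the robot, y to its left, z up, the work surface at z = 0. Lengths are in mm, angles in rad, forces in N, time in s.
With the tool pointing down it reaches from about 275 to 750 mm from the base axis. Payload 10.2 kg.
Tool frame: the origin (TCP) lies where the fingers leave the gripper's body, on its centre line; the fingertips stand 73 mm ahead of it and the grasp point (between the pads) lies 54 mm ahead of it (ctrl.tip_extent is the z of the fingertips in the tool frame, in mm); z points along the fingers, y is the line along which they close (so a half turn about z gives the same grasp; the last joint's range is limited). The gripper opens to 85 mm and grips with 20 to 120 N. Pads are 22 mm wide; open, the fingers measure 114 mm over their backs; the gripper's body (76 mm by 85 mm) begins 54 mm behind the grasp point. The pads swing forward as they close: fully open they stand 13 mm farther back than shut.
Start: joints at [-1.507, 0.313, 1.498, -0, 1.331, -0.223], TCP at [148.501, -503.566, 303.894] pointing down, gripper open.
Joint ranges: [-2.94, 2.94], [-0.97, 2.17], [0.19, 2.56], [-1.23, 4.37], [0.02, 3.11], [-2.88, 2.88]. Speed limits (rad/s): [2.39, 2.39, 3.01, 3.14, 3.14, 3.14].

INTERFACE

Orientations are given as a unit quaternion [w, x, y, z].
In Python, from rig import readout, cams, order, ctrl gives the robot as it stands.
- The arm moves only by the tool hand_motion, called after ">>>" by a JSON object that holds its "method" and its "body", one argument or row to a line. Schema: {"type":"object","properties":{"deltas":{"type":"array","items":{"type":"array","items":{"type":"array","items":{"type":"number"},"minItems":6,"maxItems":6},"minItems":1,"maxItems":8},"minItems":1,"maxItems":1},"aperture":{"type":"number"},"grip_force":{"type":"number"},"only":{"type":"string"},"quiet":{"type":"boolean"},"lines":{"type":"string"}},"required":["deltas"],"additionalProperties":false}. deltas is a list that holds a single list of rows (three levels of brackets), with 1 to 8 rows, each of 6 numbers: dx, dy, dz in fractions of the full range, 1 being 600 mm, then a rotation vector rx, ry, rz in fractions of the full range, 1 being pi rad; each row is the pose to reach, as a shift and turn from the pose commanded when the call began, along the tool's axes at that moment; what a row does not reach only later rows make up. A row lasts 1/10 s, in which the tool goes at most 50 mm and 0.15 rad, less where a joint would pass 70% of its speed; a pose out of reach is approached as far as the arm can. aperture is the opening from 0.0 (shut) to 1.0 (fully open), set as the call begins (left out keeps the last). The fingers move at their own pace and stop on an object; grip_force is the grip in N (left out, the last holds). Time passes only in rows, so rows that do not move let the fingers close. The tool returns the time, the measured TCP pose, the force, the opening and the grip force at its end. only (a regular expression) keeps the lines of the reply that match it, lines (a string "A,B") keeps lines A to B, and quiet returns only ok. Input that does not fit is refused with a message, and nothing moves.
- readout.sense(): the state, without advancing time (a new reading comes with each control period).
- cams.capture(name): name is "side" or "top"; returns (picture, depth): 480x640x3 uint8, red, green, blue; 480x640 float32, mm along the optical axis (not along the pixel's ray), 0 where there is no reading.
- cams.calibration(name): a dict with "fx", "fy", "cx", "cy" (pixels), "position" and "attitude" of the camera in the world. Camera axes: x right, y down, z forward; pixel columns grow to the right and rows downward; lengths in mm; the calibration is good to about 2 mm. A picture is of the moment at which its call begins. calibration takes no time and is no camera call.
- order.finish_job(): hands the job in; it is judged then, once.
Trained networks look in the newest picture that a camera, given by its name, has taken for a name from the list of things; names that differ only in an ending like _2 or _b are one class to them, and where a whole thing is asked for, a point or a joint stands for the part that bears it (a point fixed in the world has none). Each returns a list of dicts, best first, with "p" (0 to 1); they miss things now and then, are a little off and sometimes report something else, mostly with a low value. They report only what shows in the picture. A call takes as long as a camera call.
- cams.trace(target, camera): "pixels" (480x640 bool, what is visible of it) and "bbox" ([left, top, right, bottom] in pixels, round what is visible of it).
- cams.spot_point(target, camera): "uv" ([column, row] in pixels: a listed point, or the origin of a listed thing).
The state is a dict: "time_s": time; "joints": joint angles; "dq": joint speeds; "tau": joint torques, N m; "eef_pos": TCP position; "ee_rot": TCP orientation; "force": force on the tool from outside, world axes, zero at the start; "wrist_torque": the same for the moment, N m; "grip_width": opening from 0.0 (shut) to 1.0 (fully open); "grip_force": force on a finger pad.
Only numpy, scipy, OpenCV 4.12 (cv2) and the standard library are available. Lean on these libraries where they do the work, as an engineer would, in place of code of your own. Each camera call takes 0.05 s, during which the arm holds its last target. There are 200 camera calls.

## Working session

There is one attempt and no reset: what is moved stays moved. The work goes in short steps, Python scripts to look and compute and a tool call to move; the robot and the scene stay as the last step left them, time stands still between calls to the robot, and variables do not carry over. Pictures are saved under pics/ and viewed, at most 10 in all, crops included, and the job is handed in when it is done.

```bash
mkdir -p pics; cat > h.py <<'E'
import numpy as np, cv2
from rig import readout, cams, order, ctrl
from scipy.spatial.transform import Rotation as R
def rot(q): return R.from_quat([q[1],q[2],q[3],q[0]]).as_matrix()
def cal(n):
    c=cams.calibration(n); a=np.array(c["attitude"],float)
    M=rot(a) if a.size==4 else a.reshape(3,3)
    return c,M,np.array(c["position"],float)
def ray(n,uv):
    c,M,p=cal(n); return p,M@np.array([(uv[0]-c["cx"])/c["fx"],(uv[1]-c["cy"])/c["fy"],1])
def at_z(n,uv,z):
    p,d=ray(n,uv); return p+d*(z-p[2])/d[2]
def proj(n,P):
    c,M,p=cal(n); q=M.T@(np.array(P,float)-p); return [c["fx"]*q[0]/q[2]+c["cx"],c["fy"]*q[1]/q[2]+c["cy"]]
E
python3 - <<'E'
from h import *
for n in("top","side"):
    im,d=cams.capture(n); cv2.imwrite(f"pics/{n}0.png",im[:,:,::-1]); np.save(f"{n}d.npy",d)
    print(n,cams.calibration(n))
    for t in("titrator","cell_axis","lock_grip","lid_bar","hinge_axis","reagent_bottle","weighing_bottle","blue_carton"):
        print(t,[(np.round(r["uv"],1).tolist(),round(r["p"],2)) for r in cams.spot_point(t,n)[:2]])
print(readout.sense(), ctrl.tip_extent)
E
```

```text
top {'fx': 493.9583215120304, 'fy': 493.9583215120304, 'cx': 320.1127359281667, 'cy': 232.79591702221845, 'position': array([ 530.87485693,  135.99751843, 1143.24828948]), 'attitude': array([ 0.04011555, -0.6971962 ,  0.71486297, -0.03576497])}
titrator [([362.5, 246.3], 0.87)]
cell_axis [([422.4, 247.5], 0.34)]
lock_grip [([458.1, 248.4], 0.69)]
lid_bar [([423.1, 246.8], 0.84), ([362.4, 248.4], 0.16)]
hinge_axis [([408.8, 227.2], 0.92)]
reagent_bottle [([495.0, 236.2], 0.92), ([408.1, 224.8], 0.47)]
weighing_bottle [([407.2, 185.0], 0.79), ([458.8, 249.8], 0.19)]
blue_carton [([255.7, 288.8], 0.75)]
side {'fx': 450.0166632984405, 'fy': 450.0166632984405, 'cx': 318.711355572294, 'cy': 246.56632527289798, 'position': array([266.01318498, 683.33589488, 932.4887734 ]), 'attitude': array([ 0.09219538, -0.27581633,  0.89912722, -0.32710183])}
titrator []
cell_axis []
lock_grip [([384.3, 182.1], 0.94)]
lid_bar [([372.4, 180.7], 0.58)]
hinge_axis [([350.9, 188.4], 0.73)]
reagent_bottle [([389.2, 188.0], 0.7)]
weighing_bottle [([323.5, 188.3], 0.57)]
blue_carton [([311.8, 351.5], 0.92), ([375.0, 182.8], 0.51)]
{'time_s': 0.9, 'joints': array([-1.50738518e+00,  3.12905289e-01,  1.49770553e+00,  2.30825212e-06,
        1.33098841e+00, -2.23393978e-01]), 'dq': array([-0.00042221, -0.00232325,  0.00022119, -0.00159317, -0.00081067,
       -0.00055045]), 'tau': array([-3.09047973e-04, -4.12159646e+01, -2.59897703e+01, -3.24404018e-04,
        5.94396115e-04,  9.54748941e-06]), 'eef_pos': array([ 148.50912739, -503.56505741,  303.88938506]), 'ee_rot': array([-3.18773155e-06,  9.89735500e-01,  1.42911300e-01,  1.38023100e-06]), 'force': array([-0.06362065,  0.00433044, -0.38162349]), 'wrist_torque': array([ 0.01237252, -0.03365346,  0.01865826]), 'grip_force': 0.0, 'grip_width': 0.9998997828013856} 72.6
```

View pics/top0.png

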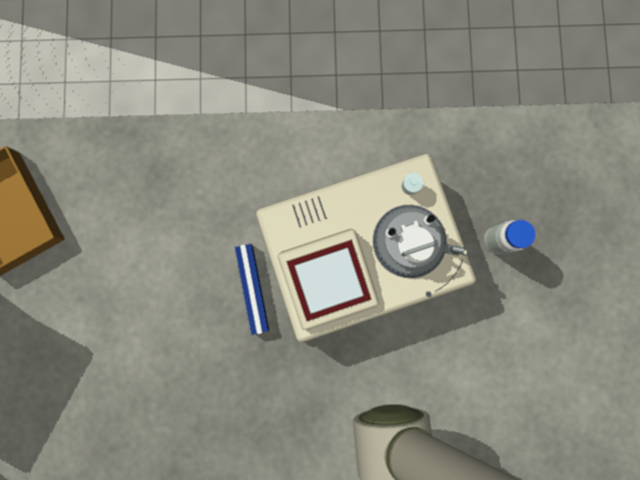

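View pics/side0.png

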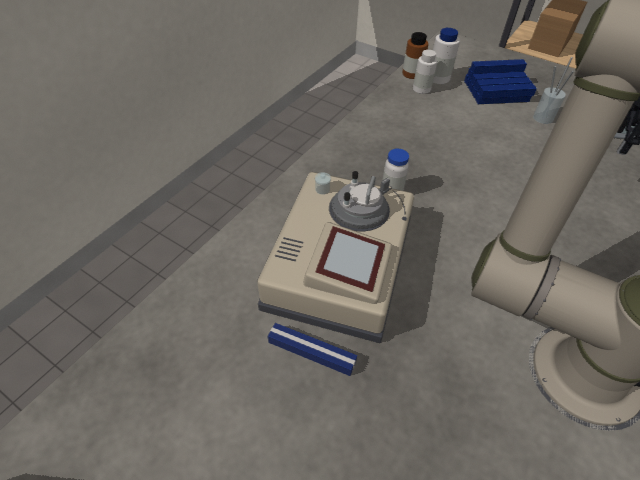

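The top view shows the titrator's deck corners near (258,211), (431,155), (475,281) and (301,341). The cell is at about (411,241), the grip at (458,249), and the solid dot at (429,294). The side view shows the lid and grip around (370,190).

```bash
cat > pose.py <<'E'
from h import *
d=np.load("topd.npy"); c,M,p=cal("top")
v,u=np.mgrid[:480,:640]
P=np.stack([(u-c["cx"])/c["fx"]*d,(v-c["cy"])/c["fy"]*d,d],-1)@M.T+p
Z=P[:,:,2]
m=((Z>100)&(Z<220)&(u>250)&(u<480)&(v>150)&(v<345)&(d>0)).astype(np.uint8)
n,l,s,_=cv2.connectedComponentsWithStats(m); k=1+s[1:,4].argmax()
deck=(l==k)
zz=Z[deck]; zd=np.median(zz[(zz>105)&(zz<135)])
xy=np.array([at_z("top",(a,b),120)[:2] for b,a in np.argwhere(deck&(Z<135))],np.float32)
r=cv2.minAreaRect(xy); print("deck z",zd,r)
bx=cv2.boxPoints(r); print([np.round(proj("top",[*q,120])).tolist() for q in bx])
ctr=np.array(r[0])
# own axes: x (back) is 300 mm side, roughly away from robot (image up = +x)
e=bx[1]-bx[0]; f=bx[2]-bx[1]
s=e if np.linalg.norm(e)<np.linalg.norm(f) else f
s=s/np.linalg.norm(s); s=s if s[0]>0 else -s
yaw=np.arctan2(s[1],s[0])
def W(x,y,z): return np.array([ctr[0]+x*np.cos(yaw)-y*np.sin(yaw),ctr[1]+x*np.sin(yaw)+y*np.cos(yaw),z])
E
python3 - <<'E'
from pose import *
print("ctr",ctr,"yaw",yaw)
print("axis",W(-20,-90,120),"hinge",W(6,-90,172),"bar",W(-42,-90,211))
for nm,q in dict(hinge=W(6,-90,172),bar=W(-42,-90,211),dot=W(-112,-90,120),axis=W(-20,-90,162)).items(): print(nm,np.round(proj("top",q),1),np.round(proj("side",q),1))
g=at_z("top",(458.3,248.6),162); print("grip",g, "detected bar",at_z("top",(423.1,246.8),211),"hinge",at_z("top",(408.8,227.2),172))
a=W(-20,-90,162); v=g-a; al=np.arctan2(v[1],v[0])-yaw; print("r",np.hypot(*v[:2]),"angle from front deg",np.degrees((al-np.pi+np.pi)%(2*np.pi)-np.pi))
for t in("lock_grip","lock_ring"):
  pass
im,_=cams.capture("top"); x=cv2.resize(im[150:320,350:520],(680,680)[:2],interpolation=cv2.INTER_CUBIC)
x=cv2.resize(x,(600,600)); cv2.imwrite("pics/crop.png",x[:,:,::-1])
E
```

```text
Traceback (most recent call last):
  File "pose.py", line 10, in <module>
    xy=np.array([at_z("top",(a,b),120)[:2] for b,a in np.argwhere(deck&(Z<135))],np.float32)
                 ~~~~^^^^^^^^^^^^^^^^^
  File "h.py", line 12, in at_z
    p,d=ray(n,uv); return p+d*(z-p[2])/d[2]
        ~~~^^^^^^
  File "h.py", line 10, in ray
    c,M,p=cal(n); return p,M@np.array([(uv[0]-c["cx"])/c["fx"],(uv[1]-c["cy"])/c["fy"],1])
          ~~~^^^
  File "h.py", line 6, in cal
    c=cams.calibration(n); a=np.array(c["attitude"],float)
ValueError: time passes only in moves, steps and waits
```

```bash
sed -i 's/^def cal(n)/import functools\n@functools.lru_cache(None)\ndef cal(n)/' h.py
cat > run1.py <<'E'
from pose import *
print("ctr",ctr,"yaw",yaw)
print("axis",W(-20,-90,120),"hinge",W(6,-90,172),"bar",W(-42,-90,211))
for nm,q in dict(hinge=W(6,-90,172),bar=W(-42,-90,211),dot=W(-112,-90,120),axis=W(-20,-90,162)).items(): print(nm,np.round(proj("top",q),1),np.round(proj("side",q),1))
g=at_z("top",(458.3,248.6),162); print("grip",g, "detected bar",at_z("top",(423.1,246.8),211),"hinge",at_z("top",(408.8,227.2),172))
a=W(-20,-90,162); v=g-a; al=np.arctan2(v[1],v[0])-yaw; print("r",np.hypot(*v[:2]),"angle from back axis deg",np.degrees(al))
im,_=cams.capture("top"); x=cv2.resize(im[150:320,350:520],(600,600),interpolation=cv2.INTER_CUBIC)
cv2.imwrite("pics/crop.png",x[:,:,::-1])
E
python3 run1.py
```

```text
deck z 119.54482671614835 ((612.338134765625, 47.41209411621094), (290.3814392089844, 391.9748840332031), 17.216333389282227)
[[298.0, 344.0], [479.0, 282.0], [430.0, 151.0], [254.0, 210.0]]
ctr [612.33813477  47.41209412] yaw 0.3004817
axis [619.87248802 -44.47497368 120.        ] hinge [644.70753193 -36.77948427 172.        ] bar [598.85821915 -50.98654175 211.        ]
hinge [409.7 226. ] [349.2 191.3]
bar [421.9 247.4] [370.  183.4]
dot [424.7 282.9] [393.7 216.4]
axis [413.2 238.8] [359.2 196.5]
grip [ 598.14450034 -132.9836541   162.        ] detected bar [599.86217617 -53.38440839 211.        ] hinge [642.28922545 -34.90498959 172.        ]
r 91.13666638214305 angle from back axis deg -121.00911141450226
```

View pics/crop.png

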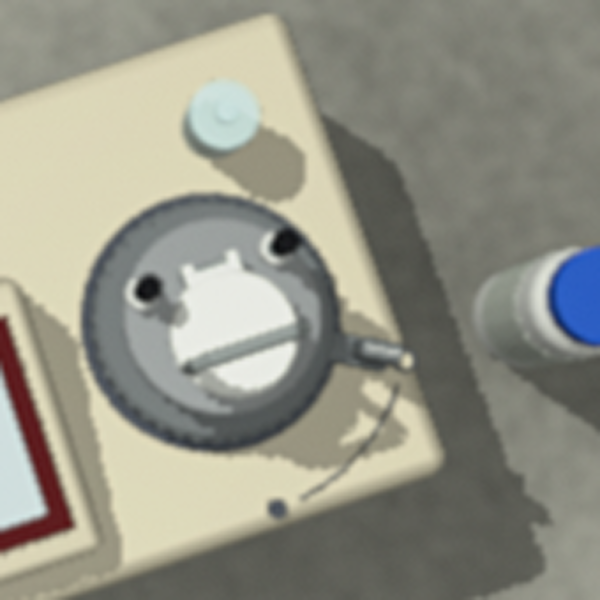

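The crop shows the grip at about (380,352), which is joint angle ≈ 0. The solid dot is at (278,509), straight in front of the cell, and the bar runs (185,370)–(300,330). The housing fit agrees with the detected points to about 2 mm, so I'll move.

```bash
cat > go.py <<'E'
from h import *
ctr=np.array([612.34,47.41]); yaw=0.3005
def W(x,y,z): return np.array([ctr[0]+x*np.cos(yaw)-y*np.sin(yaw),ctr[1]+x*np.sin(yaw)+y*np.cos(yaw),z])
def ring(t,r=92,z=162): # t joint angle
    a=np.pi+np.pi/3-t; return W(-20+r*np.cos(a),-90+r*np.sin(a)*1,z)
def bar(o,l=61.85):
    a=np.arctan2(39,48)+o; return W(6-l*np.cos(a),-90,172+l*np.sin(a))
def delta(gp,psi,s=None):
    """grasp point gp, tool x heading psi, tool down -> row from present pose"""
    s=s or readout.sense(); M=rot(s["ee_rot"])
    T=np.array([[np.cos(psi),np.sin(psi),0],[np.sin(psi),-np.cos(psi),0],[0,0,-1]])
    d=M.T@(gp-54*T[:,2]-s["eef_pos"]); return np.round(np.r_[d,R.from_matrix(M.T@T).as_rotvec()],3)
np.set_printoptions(suppress=True)
E
python3 - <<'E'
from go import *
print(ring(0),ring(1.047),bar(0),bar(1.047))
print(delta(ring(0,94,240),yaw+np.pi/3))
E
```

```text
[ 599.52078872 -134.19685149  162.        ] [532.00406253 -71.72609246 162.        ] [598.8593517  -50.98966872 211.00215386] [654.03688805 -33.89102318 233.07452204]
[ 536.12  -224.969    9.889   -0.      -0.      -1.061]
```

Units first: shifts go in shares of 600 mm and turns go in shares of pi rad. So 352 mm / 600 = 0.5867, -148 mm / 600 = -0.2467, -0.7 rad / 3.1416 = -0.2228.

>>> {"method": "hand_motion", "body": {
  "deltas": [
    [[0.0733, -0.03, 0.0017, 0, 0, -0.0286], [0.1467, -0.0617, 0.0033, 0, 0, -0.0573], [0.22, -0.0917, 0.0033, 0, 0, -0.0828], [0.2933, -0.1233, 0.005, 0, 0, -0.1114], [0.3667, -0.1533, 0.0067, 0, 0, -0.1401], [0.44, -0.185, 0.0083, 0, 0, -0.1687], [0.5133, -0.215, 0.01, 0, 0, -0.1942], [0.5867, -0.2467, 0.0117, 0, 0, -0.2228]]
  ],
  "aperture": 0.6,
  "grip_force": 30
}}

```text
time_s: 1.75
eef_pos: [445.6, -260.6, 297.0]
ee_rot: [0.0, 0.88, 0.475, 0.0]
force: [-0.4, -1.4, 0.2]
grip_width: 0.6
grip_force: 0.0
```

```bash
python3 -c "
from go import *
print(delta(ring(0,94,240),yaw+np.pi/3))"
```

```text
[188.213  60.096   3.052   0.      0.     -0.358]
```

To row units: 188 mm / 600 = 0.3133, 150 mm / 600 = 0.25, -0.358 rad / 3.1416 = -0.114.

>>> {"method": "hand_motion", "body": {
  "deltas": [
    [[0.0633, 0.02, 0.0017, 0, 0, -0.0223], [0.125, 0.04, 0.0017, 0, 0, -0.0446], [0.1883, 0.06, 0.0033, 0, 0, -0.0668], [0.25, 0.08, 0.0033, 0, 0, -0.0923], [0.3133, 0.1, 0.005, 0, 0, -0.114], [0.3133, 0.1, 0.005, 0, 0, -0.114], [0.3133, 0.1, 0.005, 0, 0, -0.114]]
  ]
}}

```text
time_s: 2.45
eef_pos: [598.1, -137.9, 293.5]
ee_rot: [-0.0, 0.782, 0.623, -0.0]
force: [0.1, -0.1, 0.1]
grip_width: 0.596
grip_force: 0.0
```

```bash
cat > look.py <<'E'
from go import *
import sys
n,f=sys.argv[1:3]
im,d=cams.capture(n); u,v=np.round(proj(n,W(-40,-90,180))).astype(int)
x=im[max(0,v-75):v+75,u-100:u+100]; cv2.imwrite(f,cv2.resize(x,(800,600),interpolation=cv2.INTER_CUBIC)[:,:,::-1]); print("crop origin",u-100,max(0,v-75),x.shape)
for t in("lock_grip","lid_bar"): print(t,[(np.round(r["uv"],1).tolist(),round(r["p"],2)) for r in cams.spot_point(t,n)[:2]])
E
python3 look.py side pics/s1.png
python3 -c "
from go import *
print(delta(ring(0,94,155),yaw+np.pi/3),proj('side',ring(0)),proj('side',ring(1.047)))"
```

```text
crop origin 268 118 (150, 200, 3)
lock_grip [([386.2, 179.9], 0.78)]
lid_bar [([371.5, 183.5], 0.74)]
[ 3.313  0.999 85.077 -0.     0.    -0.005] [np.float64(383.98596822073006), np.float64(179.45152504229185)] [np.float64(396.20423245896484), np.float64(204.42999519229704)]
```

View pics/s1.png

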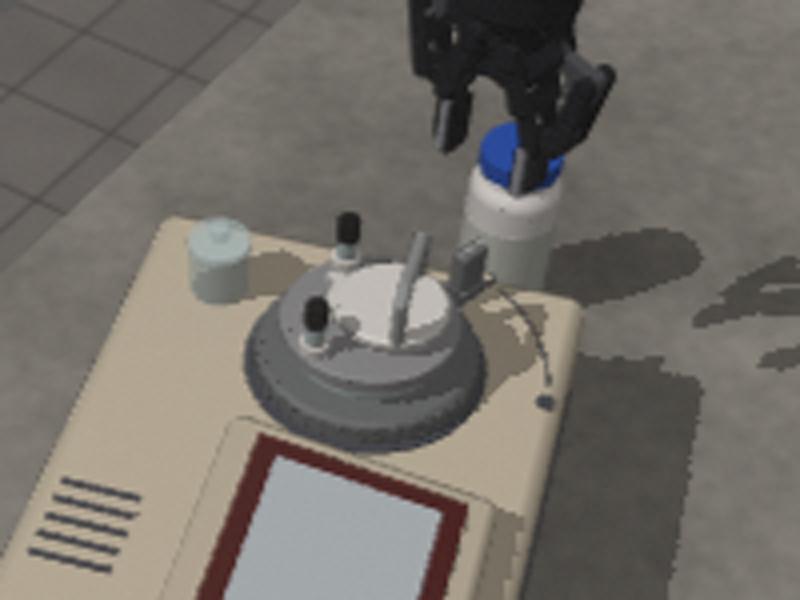

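The fingers (crop (455,120) and (525,165)) hang above the grip, whose top is at crop (468,255). That matches the model, so I'll descend and pinch.

To row units: 86 mm / 600 = 0.1433, 80 mm / 600 = 0.1333.

>>> {"method": "hand_motion", "body": {
  "deltas": [
    [[0.005, 0.0017, 0.05, 0, 0, 0], [0.005, 0.0017, 0.1, 0, 0, 0], [0.005, 0.0017, 0.1333, 0, 0, 0], [0.005, 0.0017, 0.1433, 0, 0, 0], [0.005, 0.0017, 0.1433, 0, 0, 0]]
  ]
}}

```text
time_s: 3.1
eef_pos: [599.3, -136.2, 207.9]
ee_rot: [-0.0, 0.783, 0.622, -0.0]
force: [0.3, -0.0, 1.0]
grip_width: 0.597
grip_force: 0.0
```

>>> {"method": "hand_motion", "body": {
  "deltas": [
    [[0, 0, 0, 0, 0, 0], [0, 0, 0, 0, 0, 0], [0, 0, 0, 0, 0, 0], [0, 0, 0, 0, 0, 0], [0, 0, 0, 0, 0, 0], [0, 0, 0, 0, 0, 0]]
  ],
  "aperture": 0,
  "grip_force": 30
}}

```text
time_s: 3.7
eef_pos: [599.0, -135.6, 209.1]
ee_rot: [-0.0, 0.782, 0.623, -0.001]
force: [-8.4, 0.2, 7.2]
grip_width: 0.131
grip_force: 34.8
```

```bash
python3 - <<'E'
from go import *
for t in np.arange(1,9)*1.09/8: print(delta(ring(t,94,155),yaw+np.pi/3-t).tolist())
E
```

```text
[0.345, -12.59, 0.113, -0.001, 0.001, 0.134]
[2.91, -25.128, 0.127, -0.001, 0.001, 0.27]
[7.154, -37.201, 0.139, -0.001, 0.001, 0.406]
[12.998, -48.587, 0.149, -0.001, 0.001, 0.542]
[20.334, -59.073, 0.157, -0.001, 0.001, 0.679]
[29.027, -68.465, 0.162, -0.001, 0.001, 0.815]
[38.915, -76.589, 0.165, -0.001, 0.001, 0.951]
[49.815, -83.295, 0.165, -0.001, 0.001, 1.087]
```

To row units: -80.5 mm / 600 = -0.1342, -76.5 mm / 600 = -0.1275, 1.03 rad / 3.1416 = 0.3279.

>>> {"method": "hand_motion", "body": {
  "deltas": [
    [[0.0008, -0.0208, 0, 0, 0, 0.043], [0.005, -0.0417, 0, 0, 0, 0.0859], [0.0117, -0.0617, 0, 0, 0, 0.1289], [0.0217, -0.0808, 0, 0, 0, 0.1719], [0.0342, -0.0983, 0, 0, 0, 0.2165], [0.0483, -0.1142, 0, 0, 0, 0.2594], [0.065, -0.1275, 0, 0, 0, 0.3024], [0.075, -0.1342, 0, 0, 0, 0.3279]]
  ]
}}

```text
time_s: 4.5
eef_pos: [531.0, -73.5, 209.1]
ee_rot: [0.001, 0.988, 0.155, 0.0]
force: [-1.9, -2.1, 3.3]
grip_width: 0.131
grip_force: 34.3
```

```bash
python3 - <<'E'
from go import *
print(readout.sense()["wrist_torque"])
for t in (1.047,1.08): print(delta(ring(t,94,155),yaw+np.pi/3-t).tolist())
E
```

```text
[-0.27271268  0.28675347 -0.00831364]
[-0.507, -1.41, 0.108, 0.002, -0.001, 0.01]
[-0.426, -4.511, 0.102, 0.002, -0.001, 0.043]
```

To row units: -6 mm / 600 = -0.01, -4 mm / 600 = -0.0067, 0.045 rad / 3.1416 = 0.0143.

>>> {"method": "hand_motion", "body": {
  "deltas": [
    [[0, -0.0033, 0, 0, 0, 0.0064], [0, -0.0067, 0, 0, 0, 0.0111], [0, -0.01, 0, 0, 0, 0.0143], [0, -0.01, 0, 0, 0, 0.0143], [0, -0.01, 0, 0, 0, 0.0143]]
  ]
}}

```text
time_s: 5.0
eef_pos: [530.4, -71.3, 209.2]
ee_rot: [0.004, 0.991, 0.136, 0.001]
force: [0.1, -19.4, 1.5]
grip_width: 0.134
grip_force: 39.3
```

```bash
python3 - <<'E'
from go import *
s=readout.sense(); print(s["wrist_torque"],rot(s["ee_rot"]).T@s["force"])
for t in (1.047,): print(delta(ring(t,94,155),yaw+np.pi/3-t).tolist())
E
```

```text
[-2.9022179   0.06675987  0.66555832] [-5.1460896  18.73112481 -1.38660471]
[-0.541, 0.949, 0.166, 0.008, -0.001, -0.028]
```

The push met a 19 N stop at the expected angle. I'll release and rise, then check.

>>> {"method": "hand_motion", "body": {
  "deltas": [
    [[0, 0, 0, 0, 0, 0], [0, 0, 0, 0, 0, 0], [0, 0, 0, 0, 0, 0], [0, 0, 0, 0, 0, 0]]
  ],
  "aperture": 0.6
}}

```text
time_s: 5.4
eef_pos: [529.4, -67.7, 207.9]
ee_rot: [-0.0, 0.991, 0.135, -0.0]
force: [-0.8, 0.4, -0.2]
grip_width: 0.599
grip_force: 0.0
```

>>> {"method": "hand_motion", "body": {
  "deltas": [
    [[0, 0, -0.05, 0, 0, 0], [0, 0, -0.1167, 0, 0, 0], [0, 0, -0.1917, 0, 0, 0], [0, 0, -0.25, 0, 0, 0], [0, 0, -0.25, 0, 0, 0]]
  ]
}}

```text
time_s: 5.9
eef_pos: [530.1, -67.9, 362.8]
ee_rot: [0.002, 0.991, 0.135, 0.004]
force: [-0.7, 0.5, -0.2]
grip_width: 0.597
grip_force: 0.0
```

```bash
python3 look.py side pics/s2.png
python3 -c "
from go import *
print(delta(bar(0)+[0,0,100],yaw+np.pi/2),proj('side',ring(1.047)))"
```

```text
crop origin 268 118 (150, 200, 3)
lock_grip [([396.7, 205.4], 0.72)]
lid_bar [([373.1, 182.4], 0.85)]
[71.624  2.376 -8.211 -0.002  0.    -1.601] [np.float64(396.20423245896484), np.float64(204.42999519229704)]
```

View pics/s2.png

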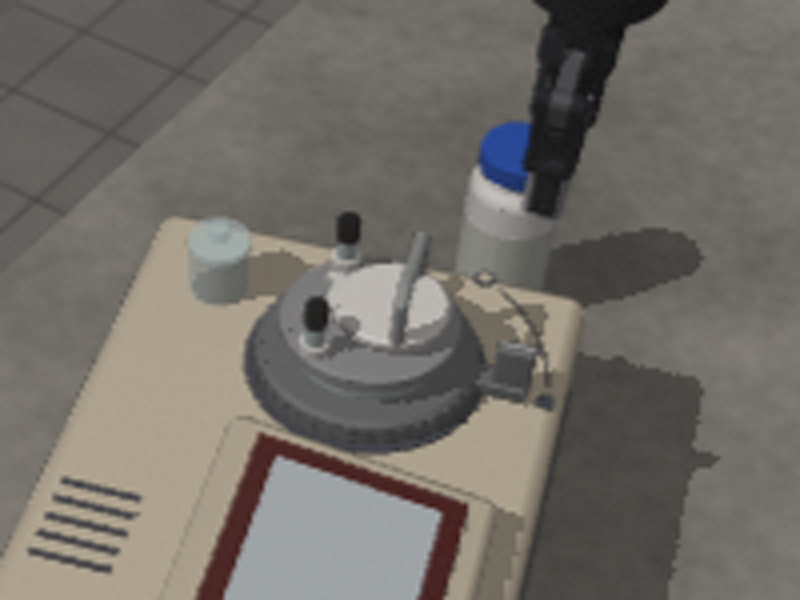

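The grip (crop (515,365)) now stands in line with the solid dot at (543,400), and the open circle at (485,278) is clear. Next is the lid.

To row units: 72 mm / 600 = 0.12, 63 mm / 600 = 0.105, -1.16 rad / 3.1416 = -0.3692.

>>> {"method": "hand_motion", "body": {
  "deltas": [
    [[0.015, 0, -0.0017, 0, 0, -0.0462], [0.03, 0.0017, -0.0033, 0, 0, -0.0923], [0.045, 0.0017, -0.005, 0, 0, -0.1385], [0.06, 0.0017, -0.0067, 0, 0, -0.1846], [0.075, 0.0033, -0.0083, 0, 0, -0.2308], [0.09, 0.0033, -0.01, 0, 0, -0.2769], [0.105, 0.0033, -0.0117, 0, 0, -0.3231], [0.12, 0.0033, -0.0133, 0, 0, -0.3692]]
  ]
}}

```text
time_s: 6.85
eef_pos: [599.5, -50.5, 364.0]
ee_rot: [-0.001, 0.753, 0.658, -0.001]
force: [-0.1, 0.1, 0.1]
grip_width: 0.602
grip_force: 0.0
```

>>> {"method": "hand_motion", "body": {
  "deltas": [
    [[0, 0, 0, 0, 0, -0.0462], [0, 0, 0, 0, 0, -0.0923], [0, 0, 0, 0, 0, -0.1385], [0, 0, 0, 0, 0, -0.1385]]
  ]
}}

```text
time_s: 7.25
eef_pos: [599.2, -50.6, 364.2]
ee_rot: [-0.001, 0.595, 0.803, -0.001]
force: [-0.4, 0.1, -0.1]
grip_width: 0.597
grip_force: 0.0
```

```bash
python3 look.py side pics/s3.png
python3 -c "
from go import *
cams.capture('top')
print(delta(bar(0)+[0,0,-1],yaw+np.pi/2),[(at_z('top',r['uv'],211),r['p']) for r in cams.spot_point('lid_bar','top')])"
```

```text
crop origin 268 118 (150, 200, 3)
lock_grip [([400.2, 203.9], 0.82)]
lid_bar [([370.6, 179.6], 0.82)]
[ -0.213  -0.399 101.289  -0.001  -0.001  -0.009] [(array([600.22652932, -53.96801351, 211.        ]), 0.62), (array([638.11764322, -23.69236195, 211.        ]), 0.57)]
```

View pics/s3.png

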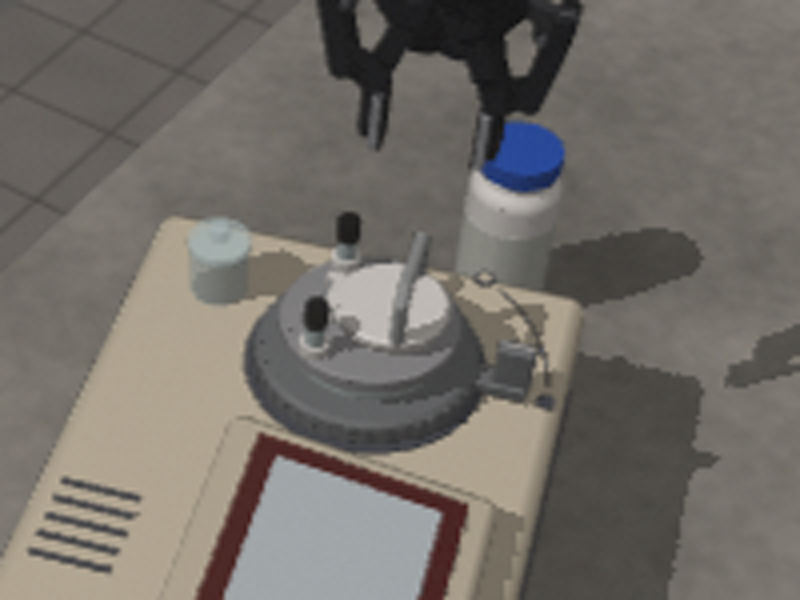

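The fingers (crop (372,130) and (485,140)) straddle the bar (410,285) centrally. I'll descend and grip.

To row units: 101 mm / 600 = 0.1683, 95 mm / 600 = 0.1583.

>>> {"method": "hand_motion", "body": {
  "deltas": [
    [[0, 0, 0.0667, 0, 0, 0], [0, 0, 0.125, 0, 0, 0], [0, 0, 0.1583, 0, 0, 0], [0, 0, 0.1683, 0, 0, 0], [0, 0, 0.1683, 0, 0, 0]]
  ]
}}

```text
time_s: 8.0
eef_pos: [599.3, -50.7, 264.8]
ee_rot: [-0.0, 0.596, 0.803, -0.0]
force: [-0.3, -0.3, 0.7]
grip_width: 0.602
grip_force: 0.0
```

>>> {"method": "hand_motion", "body": {
  "deltas": [
    [[0, 0, 0, 0, 0, 0], [0, 0, 0, 0, 0, 0], [0, 0, 0, 0, 0, 0], [0, 0, 0, 0, 0, 0], [0, 0, 0, 0, 0, 0], [0, 0, 0, 0, 0, 0]]
  ],
  "aperture": 0,
  "grip_force": 30
}}

```text
time_s: 8.6
eef_pos: [598.5, -51.1, 265.9]
ee_rot: [-0.001, 0.596, 0.803, -0.001]
force: [-8.5, -2.6, 5.5]
grip_width: 0.093
grip_force: 29.8
```

```bash
python3 - <<'E'
from go import *
s=readout.sense();M=rot(s["ee_rot"]); print(s["eef_pos"])
for o in np.arange(1,17)*1.05/16: print(round(o,2),np.round(M.T@(bar(o)-bar(0)),1).tolist())
E
```

```text
[598.50424949 -51.11731664 265.89120514]
0.07 [0.0, 2.7, -3.1]
0.13 [0.0, 5.5, -6.0]
0.2 [0.1, 8.5, -8.7]
0.26 [0.1, 11.7, -11.1]
0.33 [0.1, 15.1, -13.4]
0.39 [0.1, 18.6, -15.5]
0.46 [0.1, 22.2, -17.3]
0.52 [0.2, 26.0, -18.9]
0.59 [0.2, 29.8, -20.2]
0.66 [0.2, 33.7, -21.3]
0.72 [0.2, 37.7, -22.1]
0.79 [0.3, 41.7, -22.6]
0.85 [0.3, 45.8, -22.9]
0.92 [0.3, 49.8, -22.9]
0.98 [0.3, 53.9, -22.7]
1.05 [0.4, 57.9, -22.2]
```

To row units: 26 mm / 600 = 0.0433, -8.5 mm / 600 = -0.0142.

>>> {"method": "hand_motion", "body": {
  "deltas": [
    [[0, 0.0042, -0.005, 0, 0, 0], [0, 0.0092, -0.01, 0, 0, 0], [0, 0.0142, -0.0142, 0, 0, 0], [0, 0.0192, -0.0183, 0, 0, 0], [0, 0.025, -0.0225, 0, 0, 0], [0, 0.0308, -0.0258, 0, 0, 0], [0, 0.0367, -0.0292, 0, 0, 0], [0, 0.0433, -0.0317, 0, 0, 0]]
  ]
}}

```text
time_s: 9.4
eef_pos: [623.7, -43.5, 285.8]
ee_rot: [0.0, 0.596, 0.803, -0.001]
force: [-9.0, -1.1, 9.9]
grip_width: 0.091
grip_force: 30.2
```

```bash
python3 - <<'E'
from go import *
s=readout.sense();M=rot(s["ee_rot"]); print(M.T@s["force"],s["wrist_torque"])
E
```

```text
[ 1.51622481 -8.91713261 -9.90754009] [-0.24864609  1.59418433  0.00684383]
```

To row units: 31 mm / 600 = 0.0517, 27.5 mm / 600 = 0.0458.

>>> {"method": "hand_motion", "body": {
  "deltas": [
    [[0, 0.0058, -0.0042, 0, 0, 0], [0, 0.0125, -0.0058, 0, 0, 0], [0, 0.0192, -0.0075, 0, 0, 0], [0, 0.0258, -0.0083, 0, 0, 0], [0, 0.0325, -0.0083, 0, 0, 0], [0, 0.0392, -0.0083, 0, 0, 0], [0, 0.0458, -0.0083, 0, 0, 0], [0, 0.0517, -0.0075, 0, 0, 0]]
  ]
}}

```text
time_s: 10.2
eef_pos: [654.0, -34.2, 289.0]
ee_rot: [0.0, 0.596, 0.803, -0.0]
force: [-4.1, -0.7, 6.0]
grip_width: 0.087
grip_force: 30.6
```

```bash
python3 look.py side pics/s4.png
python3 - <<'E'
from go import *
s=readout.sense();M=rot(s["ee_rot"]); print(M.T@s["force"],s["wrist_torque"])
g=s["eef_pos"]+54*M[:,2]; h=W(6,-90,172); b=g-h; x=b@[np.cos(yaw),np.sin(yaw),0]; print("r",np.hypot(x,b[2]),"open deg",np.degrees(np.arctan2(b[2],-x)-np.arctan2(39,48)))
E
```

```text
crop origin 268 118 (150, 200, 3)
lock_grip [([394.1, 206.3], 0.56)]
lid_bar [([348.2, 170.0], 0.73)]
[-0.36114883 -2.56461615 -5.14886434] [-0.1165984   0.50984521  0.01327609]
r 63.692275919815614 open deg 59.852216620926725
```

View pics/s4.png

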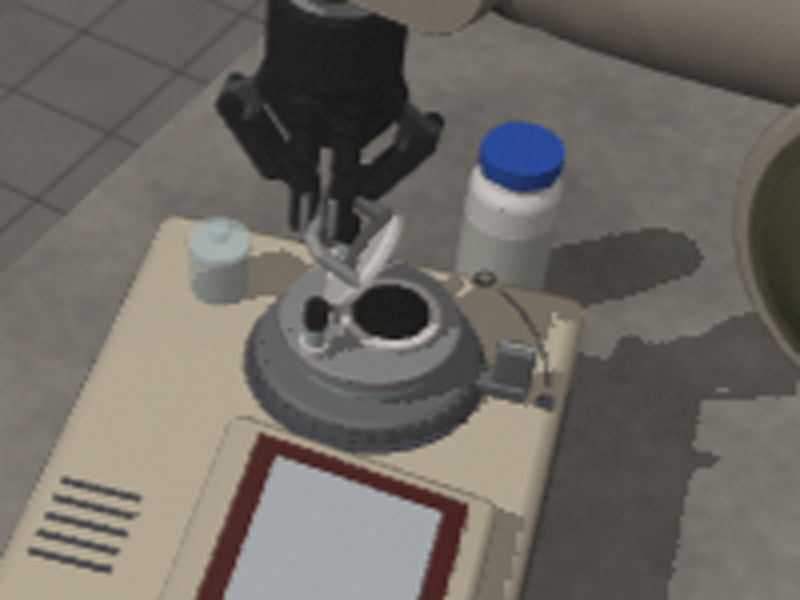

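Settle one call and finish.

The lid stands at about 60° with its bow in the pads at crop (330,240). The port is open and the ring is still at the dot. The chord travelled, 62.4 mm, independently gives 60.6°. I'll let it settle and hand in.

>>> {"method": "hand_motion", "body": {
  "deltas": [
    [[0, 0, 0, 0, 0, 0], [0, 0, 0, 0, 0, 0], [0, 0, 0, 0, 0, 0]]
  ]
}}

```text
time_s: 10.65
eef_pos: [654.1, -34.2, 289.0]
ee_rot: [0.001, 0.596, 0.803, 0.0]
force: [-1.7, 0.0, 5.2]
grip_width: 0.089
grip_force: 30.5
```

```bash
python3 -c "
from rig import order
print(order.finish_job())"
```

```text
the job is handed in; nothing more can be done
None
```

The lock ring was turned clockwise to its stop at the solid dot, then the lid was opened to about 60° and is still held there by the gripper; the job was handed in at 10.65 s, with the two bottles and the carton never touched.

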